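# Clamp a bumper bracket in the drilling fixture

## Task

The bumper bracket already lies in place on the drilling fixture; clamp it down for drilling. Push the clamp strap round with a finger until it lies over the bracket against its stop pin, and only then push the cam lever fully down with a fingertip so that the foot presses firmly on the bracket. There is nothing to grip or lift: leave the bracket where it is seated and the other things on the bench where they are, and finish clear of everything.

Things in the scene. Friction and masses are not known exactly. Their poses are not given: they have to be found in the camera images.
- fixture: dark steel drilling-fixture plate, 220 x 220 x 15 mm, screwed to the bench; origin at the centre of its underside, z up. The clamp's stud stands at x 0, y +65 mm of this frame. Four short dowels (12 mm high) stand along the bracket's -x and -y edges; the stop pin for the strap (10 mm thick, top 51 mm above the bench) stands at x +18.5, y +30 mm. Fixture position and yaw vary
- clamp_strap (a joint): swing of the clamp strap about the upright stud, rad: 0 = over the bracket, against the stop pin (strap points along the fixture's -y); grows, clockwise seen from above, as it swings away, to 1.75; at about 1.57 the strap points along the fixture's -x. Starts somewhere in 0.95 to 1.65. Friction 0.15 N m, so it stays where it is left and 1 to 3 N near its end moves it
- strap_pivot (a point): point on the stud's axis at the strap's mid-height (47 mm above the bench); its axes turn with the strap: -y points along the strap to the foot, +y to the heel and the lever, z up
- strap_end (a point): point on the strap's centre line 100 mm from the stud axis, at mid-height. The strap is a plain steel bar 26 mm wide and 14 mm high (40 to 54 mm above the bench), from 24 mm behind the stud to 124 mm before it; a lock nut and screw at 110 mm rise to 70 mm above the bench. Under the strap, the space to the plate is free except for the foot, the boss at the stud (radius 17 mm) and the bracket
- clamp_foot: round steel pressure foot (18 mm across) under the strap, 110 mm from the stud axis; origin at the centre of its underside, about 1.8 mm above the bracket's base while the lever is up. It is sprung (12 N/mm): the lever lowers strap and foot by 4 mm, and the foot then presses with about 17 N
- clamp_lever (a joint): cam lever angle, rad: 0 = raised, 62 degrees above level, leaning to the heel side; 1.03 = fully down, nearly level, where it stays. Starts in 0 to 0.1. It needs about 0.3 to 0.4 N m (4 to 5 N at the grip) to move and stays where it is left. It swings in the upright plane through the strap's length and turns round with the strap
- lever_pivot (a point): cam lever's pivot pin, on the stud's axis, 75 mm above the bench
- lever_grip (a point): point on the lever's centre line 80 mm from its pivot, inside the black round grip (18 mm thick, from 47 to 105 mm from the pivot)
- bracket: the bumper bracket to be clamped, loose, 0.3 to 0.5 kg: flat metal base 90 x 70 x 6 mm with two holes, on the plate under the strap's closed position, and an upright flange 40 mm high (5 mm thick) along its +x edge. Origin at the centre of the base's underside, 15 mm above the bench, at x 0, y -60 mm of the fixture frame. Leave it seated
- socket: bystander: wrench socket standing on the fixture plate, 26 mm across, 40 mm high; origin under its centre
- punch: bystander: centre punch lying on the fixture plate, 13 mm thick, 113 mm long
- tape_roll: bystander: roll of masking tape, 96 mm across, 25 mm high, flat on the bench beside the fixture
- spanner: bystander: spanner 190 mm long, flat on the bench behind the fixture
- sanding_block: bystander: rubber sanding block 70 x 127 x 33 mm, on the bench beside the fixture
- spare_bracket: bystander: second bumper bracket of the same kind, loose on the bench away from the fixture
- paint_tin: bystander: paint tin 110 mm across, 121 mm high
- hardener_jar: bystander: jar 72 mm across, 95 mm high
- hammer: bystander: hammer 290 mm long, lying on the bench
Things that resemble listed ones, but are neither listed nor needed, are in the scene too. What is shaped like the bracket but blue or green is not meant.

How it is judged:
By the outcome, as a careful person would: the job done as asked, in the order asked, and still so for the second after the job is handed in, with the robot touching nothing.
It also fails if it takes over 58 s, if anything falls off the work surface, if the arm or the gripper's body presses on something with over 40 N, if the wrist force passes 120 N, or if a joint passes its speed limit or range.

## Robot

A 6-joint arm with a two-finger parallel gripper is mounted at the origin on the work surface. World frame = base frame: x ahead of the robot, y to its left, z up, the work surface at z = 0. Lengths are in m, angles in rad, forces in N, time in s.
With the tool pointing down it reaches from about 0.275 to 0.825 m from the base axis. Payload 4.9 kg.
Tool frame: the origin (TCP) lies midway between the tips of the shut fingers; the grasp point (between the pads) lies 19 mm behind it (grip_point_offset is the distance from the TCP to the grasp point, in m); z points along the fingers, x is the direction in which the jaws open and shut, and the axes are right-handed (so a half turn about z gives the same grasp; the last joint's range is limited). The gripper opens to 85 mm and grips with 20 to 120 N. Pads are 22 mm wide; open, the fingers measure 114 mm over their backs; the gripper's body (76 mm by 85 mm) begins 54 mm behind the grasp point. The pads swing forward as they close: fully open they stand 13 mm farther back than shut.
Start: joints at [1.072, 0.326, -0.193, 1.052, 0, 1.437], TCP at [0.196, 0.514, 0.231] pointing down, gripper open.
Joint ranges: [-2.65, 2.65], [-0.97, 1.79], [-1.3, 1.35], [-1.93, 2.1], [-1.47, 1.37], [-3.14, 3.14]. Speed limits (rad/s): [2.57, 2.57, 3.14, 3.14, 3.14, 3.14].

## Interface

Orientations are given as a rotation vector (axis times angle).
In Python, from cell import * gives the robot as it stands. Calls block until the motion is done:
- movep(position, orientation): joint-space move of the TCP to a pose.
- move_l(position, velocity=0.15, rot=None, until_force=None): straight line of the TCP; rot=None keeps the orientation; velocity is the mean speed in m/s. With until_force (N) it stops when the force on the tool has changed by that much, and returns True; else False.
- set_joints(angles): joint-space move.
- let_go() and grab(newtons=None): open the fingers fully, or close them until they stop; newtons is the grip in N (None keeps the last).
- sleep(seconds).
- ik(position, orientation): joint angles nearest the present ones, or None.
- get_state(): the state.
- grab_frame(name): name is "scene" or "top" or "wrist"; returns a dict with "img" (480x640x3 uint8, red, green, blue), "fx", "fy", "cx", "cy" (pixels), "cam_to_world" (4x4, takes a point from camera to world coordinates); the wrist camera has in their place "T_tool_cam" (4x4, takes a point from camera to tool coordinates, whose origin is the TCP and whose axes are the tool frame's). Camera axes: x right, y down, z forward; pixel columns grow to the right and rows downward; lengths in m; the calibration is good to about 2 mm. The wrist camera is an equidistant fisheye: a pixel r from the principal point sees the ray r / f radians off the axis. A picture is of the moment at which its call begins: read the wrist's pose just before it. There is no depth.
A pose or a line that the arm cannot do raises MotionError and nothing moves.
- sign_off(): hands the job in, once; it reports no verdict.
Trained networks look in the newest picture that a camera, given by its name, has taken for a name from the list of things; names that differ only in an ending like _2 or _b are one class to them, and where a whole thing is asked for, a point or a joint stands for the part that bears it (a point fixed in the world has none). Each returns a list of dicts, best first, with "score" (0 to 1); they miss things now and then, are a little off and sometimes report something else, mostly with a low value. They report only what shows in the picture. A call takes as long as a camera call. They do not tell look-alikes from the thing itself.
- spot_in(camera, name): "centre" ([column, row] in pixels, amid what is visible of it).
- silhouettes(camera, name): "mask" (480x640 bool, what is visible of it) and "centre" ([column, row] in pixels, amid what is visible of it).
- tip_of(camera, name): "centre" ([column, row] in pixels: a listed point, or the origin of a listed thing).
The state is a dict: "clock": time; "q": joint angles; "joint_velocities": joint speeds; "tau": joint torques, N m; "position": TCP position; "eef_rot": TCP orientation; "contact_force": force on the tool from outside, world axes, zero at the start; "wrist_torque": the same for the moment, N m; "finger_gap": opening from 0.0 (shut) to 1.0 (fully open).
Only numpy, scipy, OpenCV 4.12 (cv2) and the standard library are available. Lean on these libraries where they do the work, as an engineer would, in place of code of your own. Each camera call takes 0.05 s, during which the arm holds its last target. There are 200 camera calls.

## Working session

There is one attempt and no reset: what is moved stays moved. The work goes in short steps, each a Python script; the robot and the scene stay as the last script left them, time stands still between calls to the robot, and variables do not carry over. Pictures are saved under pics/ and viewed, about 8 in all and at most 12, crops included, and the job is handed in when it is done.

```bash
ls; mkdir -p pics; cat > h.py <<'E'
from cell import *
import numpy as np, cv2
from scipy.spatial.transform import Rotation as R
def ray(f,px):
    T=np.array(f["cam_to_world"]); d=np.array([(px[0]-f["cx"])/f["fx"],(px[1]-f["cy"])/f["fy"],1.])
    return T[:3,3],T[:3,:3]@d
def atz(f,px,z):
    o,d=ray(f,px); return o+d*(z-o[2])/d[2]
def proj(f,p):
    T=np.array(f["cam_to_world"]); c=T[:3,:3].T@(np.array(p)-T[:3,3])
    return np.array([f["fx"]*c[0]/c[2]+f["cx"],f["fy"]*c[1]/c[2]+f["cy"]])
E
python3 - <<'E'
from h import *
for n in("top","scene"):
    f=grab_frame(n); cv2.imwrite(f"pics/{n}0.png",f["img"][:,:,::-1])
    print(n,f["fx"],np.round(f["cam_to_world"],3).tolist())
    for nm,z in(("fixture",0),("strap_pivot",.047),("strap_end",.047),("lever_pivot",.075),("lever_grip",.14),("bracket",.015),("clamp_foot",.023),("socket",.015)):
        for d in tip_of(n,nm)[:2]: print(nm,np.round(d["score"],2),np.round(d["centre"]),np.round(atz(f,d["centre"],z),3))
print(get_state())
E
```

```text
pics
top 478.7727787205736 [[0.023, -0.979, 0.203, 0.335], [-1.0, -0.023, 0.006, 0.016], [-0.001, -0.204, -0.979, 1.212], [0.0, 0.0, 0.0, 1.0]]
fixture 0.94 [341. 245.] [ 0.586 -0.045  0.   ]
strap_pivot 0.67 [313. 227.] [0.62  0.028 0.047]
strap_end 0.82 [323. 267.] [0.52  0.    0.047]
strap_end 0.74 [373. 215.] [ 0.656 -0.123  0.047]
lever_pivot 0.8 [312. 227.] [0.614 0.029 0.075]
lever_pivot 0.2 [342. 242.] [ 0.578 -0.045  0.075]
lever_grip 0.64 [312. 202.] [0.657 0.031 0.14 ]
bracket 0.98 [362. 246.] [ 0.582 -0.099  0.015]
bracket 0.89 [428. 203.] [ 0.701 -0.269  0.015]
clamp_foot 0.62 [244. 209.] [0.67  0.206 0.023]
scene 474.2990349835988 [[0.64, 0.606, -0.472, 1.126], [0.768, -0.491, 0.411, -0.503], [0.017, -0.626, -0.78, 1.039], [0.0, 0.0, 0.0, 1.0]]
fixture 0.83 [310. 277.] [ 0.595 -0.039  0.   ]
fixture 0.73 [287. 279.] [ 0.562 -0.089  0.   ]
strap_pivot 0.86 [334. 261.] [0.62  0.02  0.047]
strap_end 0.85 [305. 241.] [0.521 0.006 0.047]
lever_pivot 0.78 [332. 256.] [0.619 0.013 0.075]
lever_grip 0.75 [345. 245.] [0.649 0.025 0.14 ]
bracket 0.94 [289. 282.] [ 0.582 -0.097  0
[... 207 characters left out ...]
 [346. 290.] [0.691 0.    0.015]
{'clock': 0.9, 'q': array([ 1.07179025e+00,  3.26198511e-01, -1.92599406e-01,  1.05202117e+00,
       -1.16261265e-05,  1.43661995e+00]), 'joint_velocities': array([-0.0001551 ,  0.00305475, -0.00192483,  0.00063091,  0.00083169,
        0.00037553]), 'tau': array([ 8.95310095e-04, -4.43311429e+01,  2.62761444e+01,  7.98408255e-04,
        1.74826828e-04,  7.42572979e-06]), 'position': array([0.19621896, 0.51381602, 0.23128187]), 'eef_rot': array([ 2.58754773e+00,  1.78159237e+00, -2.36432743e-05]), 'contact_force': array([-1.23793064,  0.13316579,  0.50092577]), 'wrist_torque': array([ 0.00155193, -0.02144702, -0.02846411]), 'finger_gap': 0.9986253717531172}
```

View pics/top0.png

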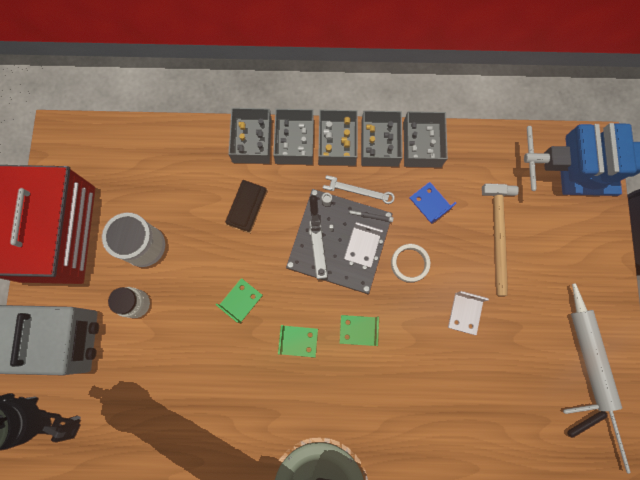

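View pics/scene0.png

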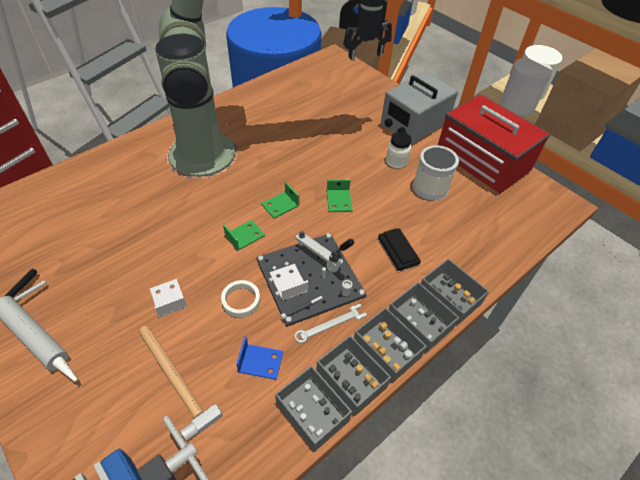

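The top view shows the fixture at about (341,245), with the strap pointing from the stud (313,227) to (323,272) toward the robot. The lever leans to (313,200) and the bracket is at (362,245). I'll refine the fixture pose from its silhouette and the network points.

```bash
cat >> h.py <<'E'
def fx(c,yaw,p): # fixture -> world
    p=np.array(p,float); return np.r_[np.array(c)+np.array([[np.cos(yaw),-np.sin(yaw)],[np.sin(yaw),np.cos(yaw)]])@p[:2],p[2]]
E
python3 - <<'E'
from h import *
from scipy.optimize import least_squares
F={};res=[];M={}
pts=[]
for n in("top","scene"):
    f=F[n]=grab_frame(n)
    s=[d for d in silhouettes(n,"fixture") if d["score"]>.3]
    m=s[0]["mask"].astype(np.uint8); M[n]=m; print(n,len(s),m.sum())
    q=np.array([atz(f,(c,r),.015)[:2] for r,c in np.argwhere(m)],np.float32)
    print(n,cv2.minAreaRect(q))
    for nm,p in(("strap_pivot",(0,.065,.047)),("lever_pivot",(0,.065,.075)),("bracket",(0,-.06,.015)),("fixture",(0,0,0))):
        d=[d for d in tip_of(n,nm) if abs(d["centre"][0]-325)<60 and 200<d["centre"][1]<300]
        if d: pts.append((n,p,d[0]["centre"],nm))
def r(x): return np.concatenate([proj(F[n],fx(x[:2],x[2],p))-c for n,p,c,_ in pts])
s=least_squares(r,[.586,-.042,-.25],loss="soft_l1"); print(s.x); 
for a,e in zip(pts,r(s.x).reshape(-1,2)): print(a[0],a[3],e.round(1))
x=s.x
f=F["top"];K=6;o=np.array([270,170]);im=cv2.resize(f["img"][170:310,270:400],None,fx=K-1,fy=K-1,interpolation=cv2.INTER_CUBIC)[:,:,::-1].copy();K=5
P=lambda p:tuple(int(v) for v in (proj(f,fx(x[:2],x[2],p))-o+.5)*K)
cs=[(a*.11,b*.11,.015) for a,b in((-1,-1),(1,-1),(1,1),(-1,1))]
for i in range(4): cv2.line(im,P(cs[i]),P(cs[(i+1)%4]),(0,0,255),1)
for p in((0,.065,.047),(.0185,.03,.051),(0,.065,.075)): cv2.circle(im,P(p),4,(0,255,0),1)
th=1.05;cv2.line(im,P((0,.065,.054)),P((-.124*np.sin(th),.065-.124*np.cos(th),.054)),(255,255,0),1)
cv2.imwrite("pics/c1.png",im)
E
```

```text
top 1 6078
top ((0.5961500406265259, -0.04106719791889191), (0.22262553870677948, 0.22331325709819794), 73.72325897216797)
scene 1 5137
scene ((0.5888447165489197, -0.016549527645111084), (0.267415314912796, 0.2613244950771332), 73.92926025390625)
[ 0.5959288  -0.04060763 -0.29840454]
top strap_pivot [-2.4 -0.2]
top lever_pivot [ 3.4 -1.1]
top fixture [-0.1  0.4]
scene strap_pivot [-1.6  0.4]
scene lever_pivot [ 2.2 -3.2]
scene bracket [0.3 1. ]
scene fixture [-1.2 -1.1]
```

View pics/c1.png

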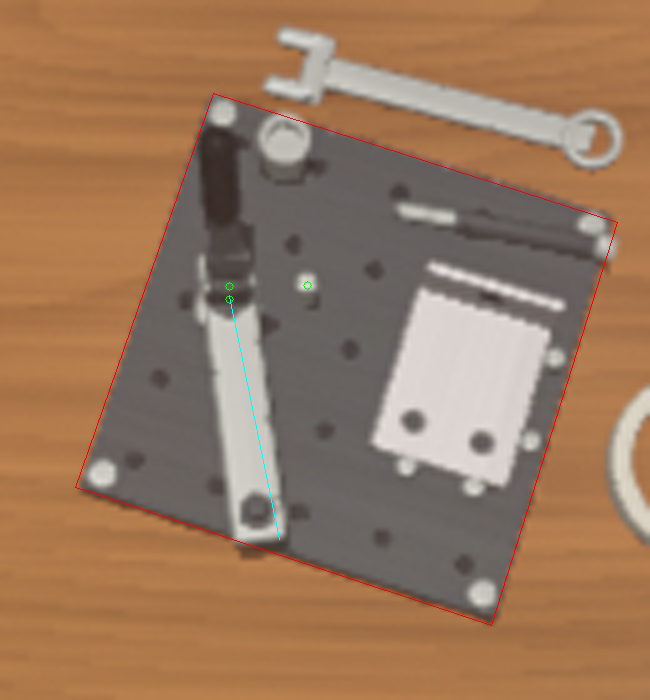

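The overlay fits the plate, the stop pin (307,285) and the stud, so fixture centre (0.596,-0.041) and yaw -0.298 hold. The strap end sits at (258,530), so the swing is about 1.14. Next I'll push the strap.

```bash
cat >> h.py <<'E'
C=(.596,-.0408); YAW=-.295
def rot_for(yf,sgn=1): # tool z down, tool y along sgn*yf (fixture dir)
    y=sgn*(fx((0,0),YAW,(*yf,0))); z=np.array([0,0,-1.]); x=np.cross(y,z)
    return R.from_matrix(np.c_[x,y,z]).as_rotvec()
def strap_pose(th,d,z,sgn,r=.09):
    u=np.array([-np.sin(th),-np.cos(th)]); n=np.array([-np.cos(th),np.sin(th)])
    p=np.array([0,.065])+r*u+d*n
    return fx(C,YAW,(*p,z)), rot_for(n,sgn)
E
cat > push.py <<'E'
from h import *
grab(20)
for sgn in(1,-1):
    print(sgn,[None if (j:=ik(*strap_pose(t,.04,.04,sgn))) is None else j.round(2) for t in(1.2,.6,0)])
best=min((1,-1),key=lambda s:abs(ik(*strap_pose(.6,.04,.04,s))[5]))
p,r=strap_pose(1.2,.045,.2,best); movep(p,r)
p,_=strap_pose(1.2,.045,.038,best); print("down",move_l(p,.15,until_force=8))
s0=get_state(); print(s0["clock"],s0["position"],s0["contact_force"])
for t in np.r_[np.arange(1.1,.1,-.1),.05,0,-.05]:
    p,r=strap_pose(t,.024,.038,best)
    hit=move_l(p,.08,rot=r,until_force=6)
    s=get_state(); print(round(t,2),hit,s["contact_force"].round(1),round(s["clock"],1))
    if hit: break
f=grab_frame("top"); cv2.imwrite("pics/c2.png",cv2.resize(f["img"][150:310,250:420],None,fx=4,fy=4,interpolation=cv2.INTER_CUBIC)[:,:,::-1])
E
python3 push.py
```

```text
1 [array([-0.04,  0.49, -0.5 ,  0.58,  0.  , -1.68]), array([-0.15,  0.48, -0.51,  0.58,  0.  , -2.4 ]), array([-0.23,  0.53, -0.42,  0.62,  0.  , -3.08])]
-1 [array([-0.04,  0.49, -0.5 ,  0.58,  0.  ,  1.46]), array([-0.15,  0.48, -0.51,  0.58,  0.  ,  0.75]), array([-0.23,  0.53, -0.42,  0.62,  0.  ,  0.07])]
down False
5.5167 [0.52246086 0.05950172 0.03873136] [-0.25714504 -0.17184761  0.4395096 ]
1.1 False [0.5 0.4 0.4] 6.0
1.0 False [ 0.1 -0.7 -0.6] 6.3
0.9 False [-0.2 -0.2 -0.1] 6.6
0.8 False [-0.1  0.6 -1.1] 6.8
0.7 False [0.3 0.3 0.4] 7.1
0.6 False [ 0.3 -0.1 -0. ] 7.4
0.5 False [-1.   0.1  0.7] 7.6
0.4 False [ 0.4 -0.2  1. ] 7.9
0.3 False [ 0.  -0.1  0.1] 8.2
0.2 False [-1.2  1.2 -0.1] 8.4
0.05 False [-0.8  0.2 -0.6] 8.8
0.0 False [-1.3 -0.3 -0.7] 9.0
-0.05 False [-3.9  1.4  1.8] 9.3
```

View pics/c2.png

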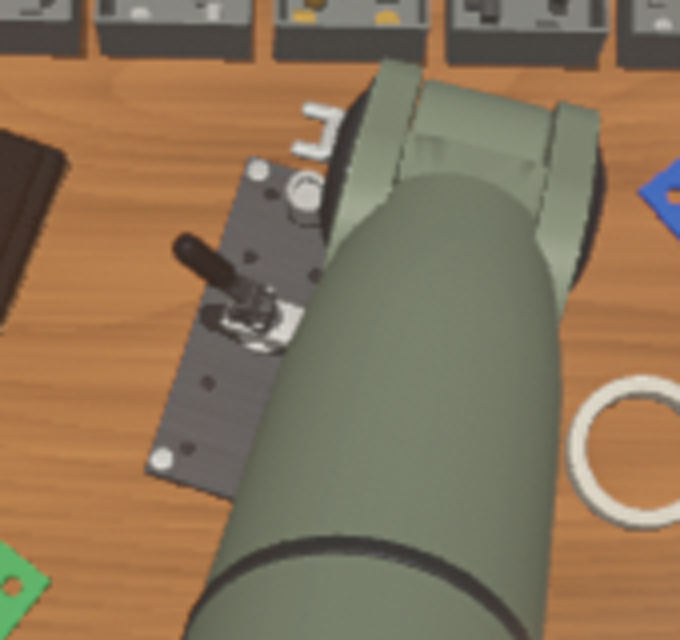

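The strap has swung round, with the lever now pointing left from (255,310) to (185,245). The force is only starting to rise, so I'll press on gently until the stop pin shows clearly, then back off and look.

```bash
python3 - <<'E'
from h import *
for t in(-.075,-.1,-.125,-.15):
    p,r=strap_pose(t,.024,.038,-1)
    p[:]=strap_pose(t,.024,.038,-1)[0]; _,r=strap_pose(0,.024,.038,-1)
    hit=move_l(p,.03,rot=r,until_force=6)
    s=get_state(); F=s["contact_force"]; print(t,hit,F.round(1),s["clock"])
    if hit or np.hypot(F[0],F[1])>9: break
sp=get_state()["position"]; c,si=np.cos(YAW),np.sin(YAW); d=sp[:2]-C; print("tcp in fixture",c*d[0]+si*d[1],-si*d[0]+c*d[1])
p,_=strap_pose(.0,.06,.038,-1); move_l(p,.12)
p[2]=.24; move_l(p,.25)
p,r=fx(C,YAW,(-.17,.0,.30)),get_state()["eef_rot"]; movep(p,r)
f=grab_frame("top"); cv2.imwrite("pics/c3.png",cv2.resize(f["img"][150:310,250:420],None,fx=4,fy=4,interpolation=cv2.INTER_CUBIC)[:,:,::-1])
for n in("top","scene"):
    f=grab_frame(n)
    for nm,q in(("strap_end",(0,-.035,.047)),("lever_grip",(0,.065+.0376,.1456)),("lever_pivot",(0,.065,.075))):
        for d in tip_of(n,nm)[:2]: print(n,nm,round(d["score"],2),np.round(d["centre"],1),"exp",proj(f,fx(C,YAW,q)).round(1))
print(get_state()["clock"])
E
```

```text
-0.075 False [-8.4  4.7  5. ] 9.5667
tcp in fixture -0.02212916783792308 -0.025504556529554145
top strap_end 0.53 [499.5 236.6] exp [353.5 241.7]
top lever_pivot 0.24 [470.  313.9] exp [315.4 226.8]
scene strap_end 0.8 [295.3 273. ] exp [297.2 271.5]
scene lever_grip 0.51 [347.7 233.1] exp [349.1 231.1]
scene lever_pivot 0.83 [332.3 254.2] exp [333.6 253. ]
12.0583
```

View pics/c3.png

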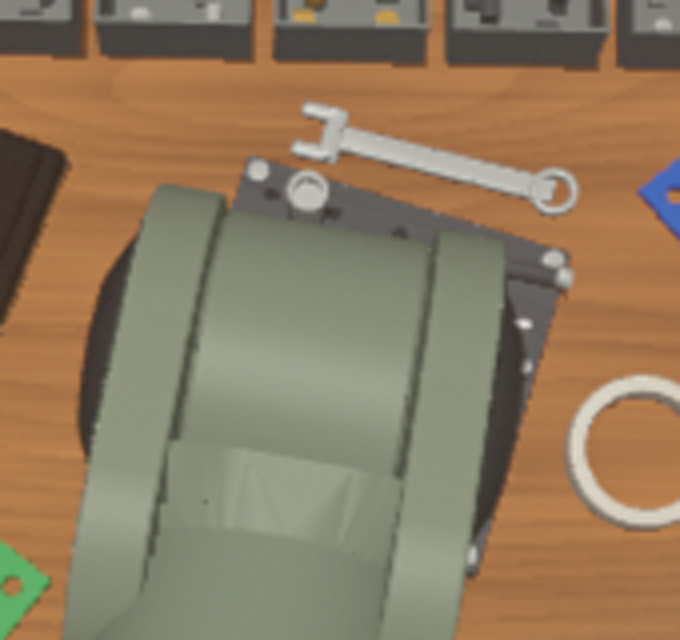

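The push ended on a solid stop: 10 N, with the strap edge at fixture x of about -11 to -13 mm. The scene-camera points agree with a closed strap within 2 px. The arm hides the clamp at (350,350) in this top view. Now the lever.

```bash
cat > lever.py <<'E'
from h import *
def lp(phi,c,r=.08,hw=.011):
    h=r*np.cos(phi)-(.009+c)*np.sin(phi)-hw
    return fx(C,YAW,(0,.065+h,.075+r*np.sin(phi)+(.009+c)*np.cos(phi)))
best=min((1,-1),key=lambda s:abs(ik(lp(.5,0),rot_for((0,1),s))[5]) if ik(lp(.5,0),rot_for((0,1),s)) is not None else 9)
r=rot_for((0,1),best); print(best,ik(lp(.5,0),r).round(2))
D=np.deg2rad
p=lp(D(62),.014); p[2]=.27; movep(p,r)
print("desc",move_l(lp(D(62),.014),.12,until_force=6))
for a in list(range(62,2,-6))+[2,0,-2,-4]:
    hit=move_l(lp(D(a),-.001),.06,until_force=25)
    s=get_state(); F=s["contact_force"]; print(a,hit,F.round(1),round(s["clock"],1))
    if hit or np.linalg.norm(F)>28: break
print(s["position"])
E
python3 lever.py
```

```text
1 [ 0.    0.57 -0.11  0.9   0.   -1.28]
desc False
62 False [ 0.7 -0.7 -0.1] 14.9
56 False [-0.   0.2  1.3] 15.2
50 False [-1.   0.3  0.7] 15.5
44 False [-0.2 -0.2 -0.5] 15.8
38 False [-0.3  0.2 -0.2] 16.1
32 False [0.7 0.  0.1] 16.4
26 False [-0.3 -0.1 -0.8] 16.6
20 False [-0.7 -0.2 -0.3] 16.9
14 False [-1.   0.2 -0.4] 17.2
8 False [1.  0.2 0.1] 17.5
2 False [-1.7 -1.2  7.2] 17.8
0 False [-5.4  0.  16.1] 18.1
-2 False [-8.2 -1.9 25.9] 18.3
-4 False [-9.9 -1.2 36.1] 18.6
[0.63704025 0.08747378 0.08336609]
```

```bash
python3 - <<'E'
from h import *
s=get_state(); p=s["position"].copy(); p[2]=.26; move_l(p,.25)
movep(np.array([.33,.33,.3]),s["eef_rot"])
for n,(a,b,c,d) in(("top",(170,310,270,400)),("scene",(210,350,240,390))):
    f=grab_frame(n); cv2.imwrite(f"pics/d_{n}.png",cv2.resize(f["img"][a:b,c:d],None,fx=4,fy=4,interpolation=cv2.INTER_CUBIC)[:,:,::-1])
    for nm,q in(("strap_end",(0,-.035,.043)),("lever_grip",(0,.145,.079)),("lever_pivot",(0,.065,.075)),("bracket",(0,-.06,.015)),("strap_pivot",(0,.065,.043))):
        for e in tip_of(n,nm)[:1]: print(n,nm,round(e["score"],2),np.round(e["centre"],1),"exp",proj(f,fx(C,YAW,q)).round(1))
print(get_state()["clock"],get_state()["contact_force"])
a=cv2.imread("pics/d_top.png");b=cv2.imread("pics/d_scene.png")
cv2.imwrite("pics/d.png",cv2.resize(np.hstack([a,b]),(800,400)))
E
```

```text
top strap_end 0.79 [355.  241.7] exp [353.4 242.1]
top lever_grip 0.8 [281.5 216.9] exp [284.3 216.5]
top lever_pivot 0.72 [312.1 228.3] exp [315.4 226.8]
top bracket 0.93 [294.8 338.4] exp [361.9 247.4]
top strap_pivot 0.68 [313.7 231.5] exp [315.4 229.9]
scene strap_end 0.76 [295.5 273.9] exp [297.2 272.4]
scene lever_grip 0.64 [359.1 243.5] exp [361.8 242.8]
scene lever_pivot 0.61 [332.  255.2] exp [333.6 253. ]
scene bracket 0.98 [260.9 361.4] exp [288.2 281.7]
scene strap_pivot 0.89 [336.2 261.1] exp [332.9 260.4]
21.5083 [-0.35254883  0.51303851  0.22003647]
```

View pics/d.png

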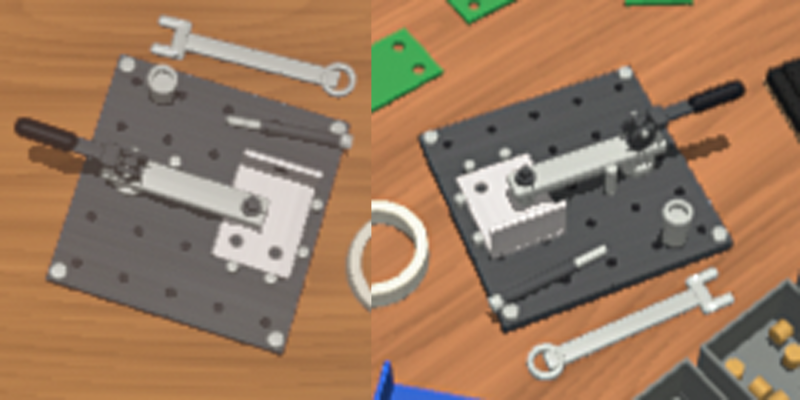

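The lever looks down and the strap lies over the bracket. The press did show a sideways reaction of about 10 N, so I want a close look at the gap between strap and pin before handing in.

```bash
python3 - <<'E'
from h import *
r=rot_for((0,1),1)
s0=get_state()
movep(fx(C,YAW,(-.02,.03,.26)),r)
sleep(.3); s=get_state(); f=grab_frame("wrist"); T=np.array(f["T_tool_cam"]); print(np.round(T,3).tolist(),f["fx"])
W=np.eye(4);W[:3,:3]=R.from_rotvec(s["eef_rot"]).as_matrix();W[:3,3]=s["position"];W=W@T
def pw(p):
    c=W[:3,:3].T@(fx(C,YAW,p)-W[:3,3]); t=np.arctan2(np.hypot(c[0],c[1]),c[2]); a=np.arctan2(c[1],c[0])
    return np.array([f["cx"]+f["fx"]*t*np.cos(a),f["cy"]+f["fy"]*t*np.sin(a)])
c=pw((.01,.0,.05)); print(c,pw((.0185,.03,.051)),s["clock"])
x0,y0=int(np.clip(c[0]-110,0,420)),int(np.clip(c[1]-90,0,300)); K=3.5
im=cv2.resize(f["img"][y0:y0+180,x0:x0+220],None,fx=K,fy=K,interpolation=cv2.INTER_CUBIC)[:,:,::-1].copy()
P=lambda p:tuple(int(v) for v in (pw(p)-[x0,y0]+.5)*K)
cv2.circle(im,P((.0185,.03,.051)),3,(0,0,255),1)
for x in(-.013,.013): cv2.line(im,P((x,.05,.050)),P((x,-.059,.050)),(0,255,0),1)
cv2.imwrite("pics/w.png",im)
E
```

```text
[[1.0, -0.001, 0.001, 0.0], [0.001, 0.949, 0.315, -0.079], [-0.001, -0.315, 0.949, -0.142], [0.0, 0.0, 0.0, 1.0]] 371.64829954431775
[295.58546926 170.28883516] [287.38674434 201.10983085] 23.375
```

View pics/w.png

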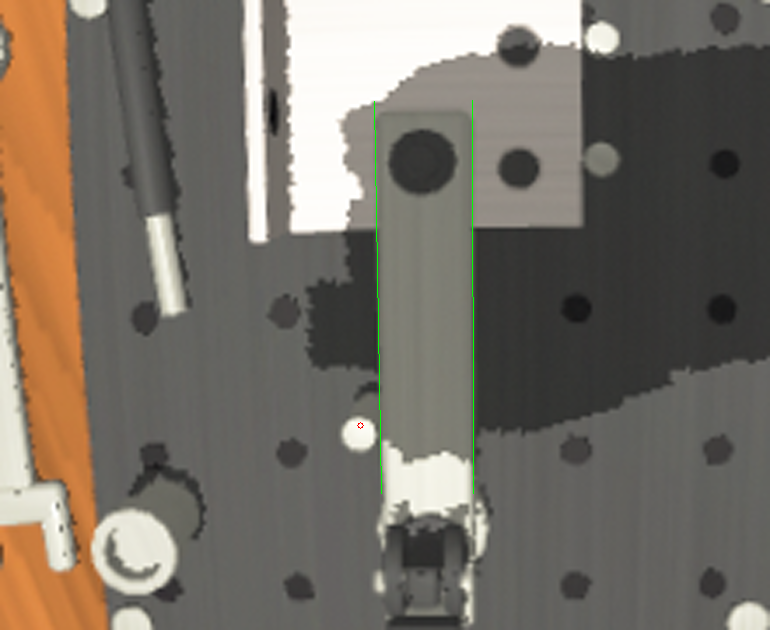

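The wrist view shows the strap's edges on the predicted closed lines (x 378 and 472). The pin at (359,434) is up against the strap's side, and the bracket is still against its dowels at (600,160) and (602,38). Handing in.

```bash
python3 - <<'E'
from h import *
s=get_state(); p=s["position"].copy(); p[0]-=.15; p[2]=.32; movep(p,s["eef_rot"]); sleep(.5)
f=grab_frame("scene")
for nm,q in(("lever_grip",(0,.145,.079)),("strap_end",(0,-.035,.043))):
    for e in tip_of("scene",nm)[:1]: print(nm,np.round(e["centre"],1),proj(f,fx(C,YAW,q)).round(1))
print(get_state()["clock"],get_state()["contact_force"]); sign_off()
E
```

```text
lever_grip [360.3 243.4] [361.8 242.8]
strap_end [296.2 273.6] [297.2 272.4]
24.7667 [-0.92617572 -0.37339759  0.30980732]
the job is handed in; nothing more can be done
```

I swung the clamp strap over the bracket against its stop pin, then pushed the cam lever fully down with the shut fingertips. The job was handed in at about 25 s, with the arm clear of everything.

- **Strap:** the push ended on a firm stop at about 10 N. The later wrist view, with the lever down, shows the strap within about 0.01 rad of closed. It shows up to about 1 mm between strap and pin, where about 0.5 mm is nominal.
- **Lever:** the push ended at about 36 N with the fingertip at, or slightly below, the height where the lever should be fully down. The last scene-camera lever and strap points lie within 2 px of where they should be for a closed, locked clamp.
- **Bracket and other things:** in the wrist view the bracket still sits against its dowels, and I saw nothing moved on the bench.
- **Unclear or mismatched readings:**
  - The force reading stayed near zero through most of the lever's travel, where I expected 4 to 5 N.
  - The final lever press gave a sideways reaction of about 10 N, but I saw no strap movement from it.
  - The network's best match for "bracket" in the last views was one of the look-alikes, so I checked the bracket from the pictures only.
  - The foot's pressing force was not measured directly.

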